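# Clip the tilt sensor on and hold the flap at its balance point

## Task

The tilt sensor has to be zeroed with the optical box's flap at its balance point. Squeeze the yellow sensor clip open, take it off the fin of its stand and, with the flap still shut, clip it upright onto the upturned steel edge of the blue flap and let go of it. Then take the flap by its orange tab, swing it up until it stands straight up, where it would fall neither forward nor back, and finish while still holding it there at rest; do not let it topple over backward, keep off the clip, and leave the loupe, the swab tube and the parts dish where they stand.

Things in the scene. Friction and masses are not known exactly. Their poses are not given: they have to be found in the camera images.
- sensor_clip: Sprung tilt-sensor clip, loose, 35 g, 66 mm tall, on the stand's fin. Origin: midway between its two steel jaw tips, its lowest points (30 mm above the bench at start); z up, y across the jaws. Jaws 18 mm wide, 22 mm long, under a white pod 24 x 26 mm. Origin belongs to one jaw and shifts up to 4 mm toward -y while squeezed; clip itself stays centred between the fingers.
- clip_wings (a point): Where to grip the clip: between its two flat yellow wings, 52 mm above the jaw tips. Wings are 20 mm wide along clip x, span z 30 to 66 mm, outer faces 22 mm either side along y (44 mm over both). Squeezed along y with 6 to 10 N they part the jaws by as much as they close, to a solid stop at 36 mm over both; let go, the spring shuts the jaws.
- clip_jaw (a joint): Jaw opening beyond 3 mm, in m: 0 when the jaws grip a 3 mm sheet, 0.008 fully squeezed (11 mm between the jaws), -0.002 when shut on nothing.
- clip_stand: Grey stand fixed to the bench, 90 x 56 mm, 12 mm thick, with an upright steel fin 3 mm thick and 70 mm long along the stand's x, in the middle; fin top 45 mm above the bench. Origin: centre of the underside.
- optical_box: White open box fixed to the bench, 61 mm tall, under a blue flap. Origin: on the bench right under the middle of the hinge axis. x points from the flap's free end to the hinge (away from the robot), y along the hinge. Box spans x -130 to +10 mm, y 75 mm either side; a short steel port sticks out 18 mm on the -y side.
- flap_hinge (a point): Middle of the flap's hinge axis, 70 mm above the bench; fixed, axes as the box's. The hinge axis runs along y.
- flap (a joint): Flap angle, rad: 0 shut (flat, toward the robot, on a stop), 1.571 straight up, 2.3 toppled over backward on its stop. With the clip on, the balance point is 1.57 (straight up). The hinge is nearly free: the 250 g flap falls shut from below that angle and falls back from above it.
- flap_tab (a point): Where to hold the orange tab on the flap's free end; moves with the flap. Tab: 20 mm wide along y, 8 mm thick, 125 to 168 mm from the hinge axis. This point, shut: 151 mm from the axis in -x, 30 mm to the -y side of the middle, 5.5 mm below the axis. Pinched across y, the tab turns between the pads as the flap swings, fingers still pointing down.
- flap_edge (a point): Middle of the top of the upturned steel edge on the flap's +y side: a 3 mm sheet, 80 mm long along x, standing 20 mm above the flap's plate when shut (its top 86.5 mm above the bench). Moves with the flap; x along the edge, y across it, z up out of the plate.
- loupe: Black loupe standing on the bench, 37 mm across, 29 mm tall; origin at the centre of its underside. A bystander.
- swab_tube: Blue tube of swabs, 44 mm across, 88 mm tall; origin at the centre of its underside. A bystander.
- parts_dish: Steel dish of small parts, 68 mm across, 14 mm tall; origin at the centre of its underside. A bystander.
Not all that is in view belongs to the job. There is more than one size of the optical_box; the job needs the largest.

How it is judged:
By the outcome, as a careful person would: the job done as asked, in the order asked, and still so for the second after the job is handed in, while the arm keeps its last pose, push and grip.
It also fails if it takes over 51 s, if anything falls off the work surface, if the arm or the gripper's body presses on something with over 40 N, if the wrist force passes 120 N, or if a joint passes its speed limit or range.

## Robot

A 6-joint arm with a two-finger parallel gripper is mounted at the origin on a cart in front of the work surface, level with it; the furniture and walls round the work are solid. World frame = base frame: x ahead of the robot, y to its left, z up, the work surface at z = 0. Lengths are in m, angles in rad, forces in N, time in s.
With the tool pointing down it reaches from about 0.35 to 0.875 m from the base axis. Payload 4.2 kg.
Tool frame: the origin (TCP) lies between the finger pads, 19 mm behind the fingertips; this is the grasp point; z points along the fingers, y is the line along which they close (so a half turn about z gives the same grasp; the last joint's range is limited). The gripper opens to 85 mm and grips with 20 to 120 N. Pads are 22 mm wide; open, the fingers measure 114 mm over their backs; the gripper's body (76 mm by 85 mm) begins 54 mm behind the grasp point. The pads swing forward as they close: fully open they stand 13 mm farther back than shut.
Start: joints at [1.433, 0.385, 0.008, 0, -1.194, -0.259], TCP at [0.242, 0.576, 0.25] pointing down, gripper open.
Joint ranges: [-3.14, 3.14], [-1.21, 2.06], [-1.07, 1.41], [-3.16, 2.05], [-2.99, -0.16], [-3.1, 3.1]. Speed limits (rad/s): [2.79, 2.79, 3.14, 3.14, 3.14, 3.14].

## Interface

Orientations are given as [roll, pitch, yaw] about the fixed x, y, z axes, in that order (R = Rz(yaw) Ry(pitch) Rx(roll)).
In Python, from rig import arm, eyes gives the robot as it stands.
- The arm moves only by the tool servo_tool, never from a script. Its argument "rows" is a list of rows, each an object with "grip": the closure, from -1 (fully open) to 1 (shut); "delta_pos": the shift along the tool's x, y, z in units of 400 mm (1.0 is 400 mm), a list of three; "delta_rot": the turn, a rotation vector about the tool's x, y, z in units of 45 degrees (1.0 is 45 degrees), a list of three. A call has 1 to 8 rows; each row is the pose to reach, as a shift and turn from the pose commanded when the call began, along the tool's axes at that moment; what a row does not reach only later rows make up. A row lasts 1/10 s, in which the tool goes at most 50 mm and 8.59 degrees, less where a joint would pass 70% of its speed; a pose out of reach is approached as far as the arm can. A call with a number of a shift or a turn outside -1 to 1 is refused whole. A call with a gripper value outside its range is refused whole. The fingers move at their own pace and stop on an object; "squeeze" is the grip in N (left out, the last holds). Time passes only in rows, so rows that repeat a pose let the fingers close. It gives the time, the measured TCP pose, the force, the opening and the grip force at its end, in the units of the state.
- arm.read_state(): the state, without advancing time (a new reading comes with each control period).
- eyes.snapshot(name): name is "side" or "top"; returns a dict with "img" (400x640x3 uint8, red, green, blue), "mtx" (3x3 intrinsics, pixels), "camera_from_world" (4x4, takes a point from world to camera coordinates). Camera axes: x right, y down, z forward; pixel columns grow to the right and rows downward; lengths in m; the calibration is good to about 2 mm. A picture is of the moment at which its call begins. There is no depth.
- arm.sign_off(): hands the job in; it is judged then, once.
Trained networks look in the newest picture that a camera, given by its name, has taken for a name from the list of things; names that differ only in an ending like _2 or _b are one class to them, and where a whole thing is asked for, a point or a joint stands for the part that bears it (a point fixed in the world has none). Each returns a list of dicts, best first, with "p" (0 to 1); they miss things now and then, are a little off and sometimes report something else, mostly with a low value. They report only what shows in the picture. A call takes as long as a camera call. They do not tell look-alikes from the thing itself.
- eyes.find_in(label, camera): "point" ([column, row] in pixels, amid what is visible of it).
- eyes.outline_of(label, camera): "pixels" (400x640 bool, what is visible of it) and "point" ([column, row] in pixels, amid what is visible of it).
The state is a dict: "clock": time; "joint_positions": joint angles; "dq": joint speeds; "effort": joint torques, N m; "ee_pos": TCP position; "tcp_rot": TCP orientation; "wrist_force": force on the tool from outside, world axes, zero at the start; "wrist_torque": the same for the moment, N m; "gripper_width": finger opening in m; "gripper_force": force on a finger pad.
Only numpy, scipy, OpenCV 4.12 (cv2) and the standard library are available. Lean on these libraries where they do the work, as an engineer would, in place of code of your own. Each camera call takes 0.05 s, during which the arm holds its last target. There are 200 camera calls.

## Working session

There is one attempt and no reset: what is moved stays moved. The work goes in short steps, Python scripts to look and compute and a tool call to move; the robot and the scene stay as the last step left them, time stands still between calls to the robot, and variables do not carry over. Pictures are saved under pics/ and viewed, at most 10 in all, crops included, and the job is handed in when it is done.

Besides the shell and the picture viewer there is one more tool, called after ">>>" by a JSON object that holds its "api" and its "payload". servo_tool: Moves the arm, as the interface text tells. Its arguments: {"type":"object","properties":{"rows":{"type":"array","items":{"type":"object","properties":{"grip":{"type":"number"},"delta_pos":{"type":"array","items":{"type":"number"}},"delta_rot":{"type":"array","items":{"type":"number"}}}}},"squeeze":{"type":"number"}},"required":["rows"]}

```bash
ls; mkdir -p pics; python3 - <<'E'
from rig import arm, eyes
import cv2, numpy as np, pickle
s=arm.read_state(); print({k:np.round(s[k],3).tolist() for k in s})
d={}
for c in ("side","top"):
    o=eyes.snapshot(c); cv2.imwrite(f"pics/{c}0.png",cv2.cvtColor(o["img"],cv2.COLOR_RGB2BGR)); d[c]=o
    print(c,np.round(o["mtx"],1).tolist(),np.round(o["camera_from_world"],4).tolist())
    for n in ["sensor_clip","clip_stand","optical_box","flap","flap_tab","flap_edge","loupe","swab_tube","parts_dish"]:
        print(c,n,[(np.round(r["point"]).tolist(),round(r["p"],2)) for r in eyes.find_in(n,c)[:4]])
pickle.dump(d,open("d0.pkl","wb"))
E
```

```text
pics
{'clock': 0.0, 'joint_positions': [1.433, 0.386, 0.007, -0.001, -1.194, -0.259], 'dq': [0.002, -0.0, -0.001, -0.001, 0.001, 0.002], 'effort': [-0.001, -39.229, 18.84, 4.186, -0.005, 0.0], 'ee_pos': [0.241, 0.576, 0.249], 'tcp_rot': [3.139, -0.0, -0.397], 'wrist_force': [-0.055, 0.323, -0.271], 'wrist_torque': [-0.001, 0.02, 0.084], 'gripper_force': 0.0, 'gripper_width': 0.085}
side [[466.5, 0.0, 320.7], [0.0, 466.5, 204.5], [0.0, 0.0, 1.0]] [[0.9995, 0.0262, 0.0153, -0.5287], [0.0274, -0.5642, -0.8252, 0.0927], [-0.013, 0.8252, -0.5647, 0.9439], [0.0, 0.0, 0.0, 1.0]]
side sensor_clip [([297.0, 283.0], 0.94)]
side clip_stand []
side optical_box [([347.0, 206.0], 0.66), ([255.0, 207.0], 0.66), ([217.0, 279.0], 0.58)]
side flap [([250.0, 196.0], 0.96), ([214.0, 272.0], 0.95), ([346.0, 196.0], 0.94), ([297.0, 285.0], 0.64)]
side flap_tab [([249.0, 198.0], 0.91), ([347.0, 196.0], 0.87), ([214.0, 272.0], 0.57)]
side flap_edge [([348.0, 195.0], 0.98), ([247.0, 196.0], 0.74)]
side loupe [([294.0, 160.0], 0.6)]
side swab_tube [([401.0, 286.0], 0.85)]
side parts_dish [([344.0, 156.0], 0.58)]
top [[441.2, 0.0, 319.5], [0.0, 441.2, 205.9], [0.0, 0.0, 1.0]] [[0.0196, -0.9996, 0.0217, 0.0857], [-0.9957, -0.0215, -0.0905, 0.5313], [0.091, -0.0198, -0.9957, 1.1284], [0.0, 0.0, 0.0, 1.0]]
top sensor_clip [([415.0, 220.0], 0.55)]
top clip_stand [([406.0, 217.0], 0.57), ([310.0, 184.0], 0.33)]
top optical_box [([390.0, 278.0], 0.65), ([307.0, 184.0], 0.61), ([299.0, 271.0], 0.58)]
top flap [([309.0, 182.0], 0.87), ([302.0, 269.0], 0.85), ([395.0, 280.0], 0.61)]
top flap_tab [([297.0, 269.0], 0.84), ([392.0, 280.0], 0.69), ([306.0, 182.0], 0.59)]
top flap_edge [([310.0, 186.0], 0.98), ([394.0, 279.0], 0.6), ([300.0, 270.0], 0.56), ([419.0, 223.0], 0.33)]
top loupe [([210.0, 239.0], 0.48)]
top swab_tube [([400.0, 152.0], 0.55)]
top parts_dish [([200.0, 180.0], 0.97)]
```

```bash
python3 - <<'E'
import cv2
for c,(x,y,w,h) in (("side",(160,120,280,210)),("top",(180,120,280,210))):
    i=cv2.imread(f"pics/{c}0.png")[y:y+h,x:x+w]; cv2.imwrite(f"pics/{c}0c.png",cv2.resize(i,(800,600),interpolation=cv2.INTER_CUBIC))
E
```

```text
(no output)
```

View pics/side0c.png

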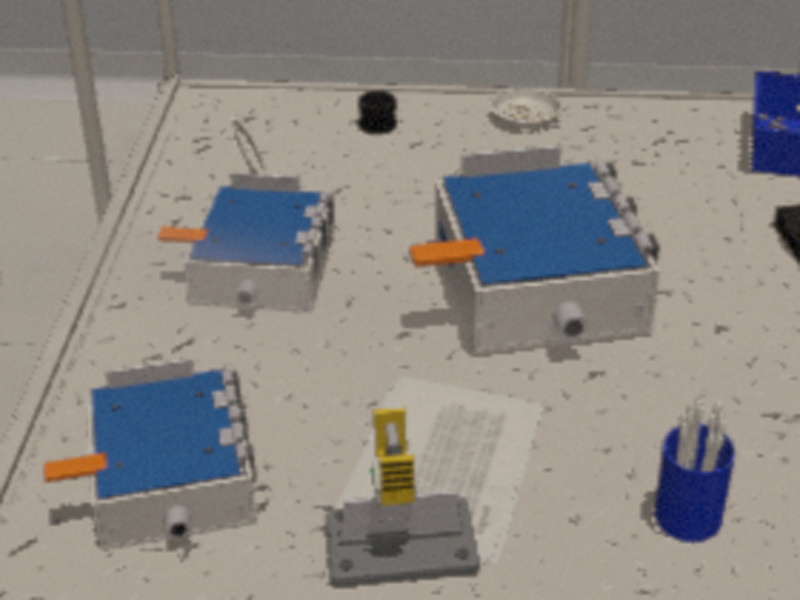

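View pics/top0c.png

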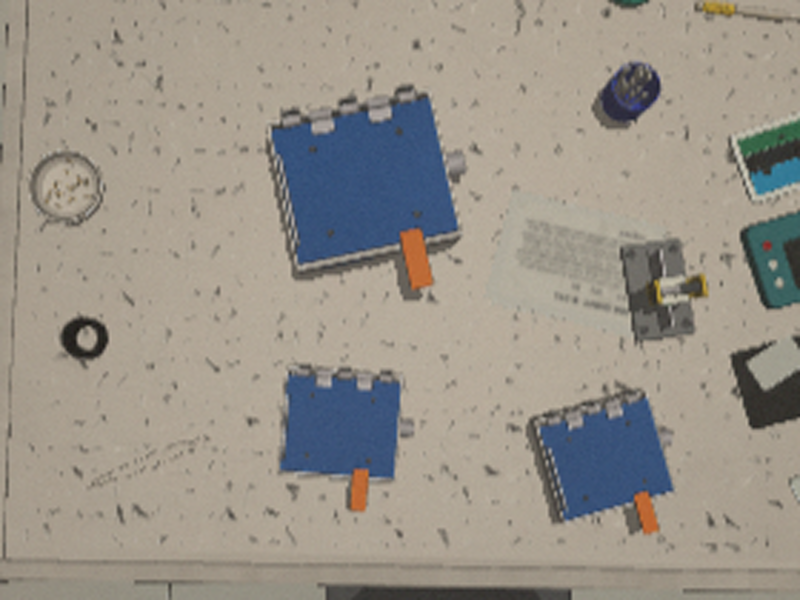

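Side view: the largest box is the one at crop (550,250), full image about (347,206), with its orange tab toward the robot. The clip is on the stand at crop (393,455). In the top view the large box is at crop (365,180) and the clip at crop (680,288).

```bash
cat > h.py <<'E'
import numpy as np, cv2, pickle
def back(o,px,z):
    "pixels -> world points on plane z"
    T=o["camera_from_world"];R,t=T[:3,:3],T[:3,3];c=-R.T@t
    px=np.atleast_2d(np.asarray(px,float));r=np.c_[px,np.ones(len(px))]@np.linalg.inv(o["mtx"]).T@R
    return c+r*((z-c[2])/r[:,2])[:,None]
def proj(o,P):
    T=o["camera_from_world"];q=(np.atleast_2d(P)@T[:3,:3].T+T[:3,3])@o["mtx"].T
    return q[:,:2]/q[:,2:]
def blob(o,lo,hi,near):
    "contour of HSV-range blob nearest to a pixel"
    m=cv2.inRange(cv2.cvtColor(o["img"],cv2.COLOR_RGB2HSV),lo,hi)
    m=cv2.morphologyEx(m,cv2.MORPH_CLOSE,np.ones((3,3),np.uint8))
    cs=[c for c in cv2.findContours(m,cv2.RETR_EXTERNAL,cv2.CHAIN_APPROX_NONE)[0] if cv2.contourArea(c)>15]
    return min(cs,key=lambda c:np.hypot(*(c[:,0].mean(0)-near)))[:,0]
def rect(P):
    c,s,a=cv2.minAreaRect((P[:,:2]*1000).astype(np.float32)); return np.round(c,1),np.round(s,1),round(a,2),np.round(cv2.boxPoints((c,s,a))).tolist()
BLUE=((100,120,50),(125,255,255));OR=((5,150,120),(20,255,255));YE=((21,120,90),(33,255,255))
E
python3 - <<'E'
from h import *
d=pickle.load(open("d0.pkl","rb"))
for c,b,t in (("side",(347,200),(316,208)),("top",(309,182),(326,210))):
    o=d[c]
    print(c,"plate",rect(back(o,blob(o,*BLUE,b),.0665)))
    print(c,"tab",rect(back(o,blob(o,*OR,t),.0685)))
o=d["top"]; f=lambda x,y:(180+x/2.857,120+y/2.857)
# stand top plate corners, top view (z=.012)
print("stand",np.round(back(o,[f(622,248),f(682,238),f(694,332),f(636,342)],.012)*1000).tolist())
y=blob(o,*YE,(418,221));print("yellow top z96",rect(back(o,y,.096)))
s=d["side"]; g=lambda x,y:(160+x/2.857,120+y/2.857)
y=blob(s,*YE,(299,288));print("yellow side px",y.min(0),y.max(0))
print("edge side",np.round(back(s,[g(462,155),g(558,149)],.0865)*1000).tolist())
print("box low corners",np.round(back(s,[g(478,348),g(648,328)],0)*1000).tolist())
print("stand side",np.round(back(s,[g(331,574),g(476,568)],.012)*1000).tolist(), "fin top",np.round(back(s,[g(333,515),g(470,497)],.045)*1000).tolist())
E
```

```text
side plate (array([584.4, 124.9]), array([118.8, 142.8]), 13.52, [[510.0, 180.0], [543.0, 42.0], [659.0, 69.0], [625.0, 208.0]])
side tab (array([516.1,  77.1]), array([50. , 27.1]), 13.6, [[489.0, 84.0], [495.0, 58.0], [544.0, 70.0], [537.0, 96.0]])
top plate (array([584.4, 130.2]), array([119.3, 141.8]), 13.38, [[510.0, 185.0], [543.0, 47.0], [659.0, 75.0], [626.0, 213.0]])
top tab (array([515.,  83.]), array([49.3, 18.5]), 13.52, [[489.0, 86.0], [493.0, 68.0], [541.0, 80.0], [537.0, 98.0]])
stand [[532.0, -110.0, 12.0], [543.0, -166.0, 12.0], [456.0, -177.0, 12.0], [446.0, -124.0, 12.0]]
yellow top z96 (array([ 738.2, -176.6]), array([ 7.7, 25.2]), 1.47, [[734.0, -164.0], [735.0, -189.0], [742.0, -189.0], [742.0, -164.0]])
yellow side px [291 263] [304 296]
edge side [[525.0, 183.0, 87.0], [600.0, 196.0, 87.0]]
box low corners [[541.0, 52.0, 0.0], [669.0, 81.0, 0.0]]
stand side [[458.0, -178.0, 12.0], [543.0, -170.0, 12.0]] fin top [[459.0, -163.0, 45.0], [539.0, -145.0, 45.0]]
```

```bash
python3 - <<'E'
import cv2,numpy as np
a=cv2.imread("pics/side0.png")[250:330,260:340];b=cv2.imread("pics/top0.png")[190:250,385:445]
c=cv2.imread("pics/side0.png")[150:240,300:395]
z=lambda i:cv2.resize(i,(400,400),interpolation=cv2.INTER_CUBIC)
cv2.imwrite("pics/z1.png",np.hstack([z(a),z(b)]))
E
```

```text
(no output)
```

View pics/z1.png

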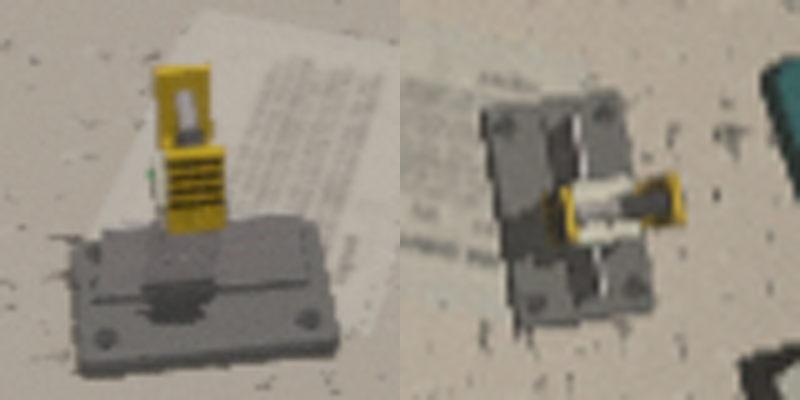

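Side zoom: the clip's two yellow wings are seen at px (296,272) and (299,288), standing on the fin near its middle. Top zoom: wing tops are at about px (410,222) and (426,220), and the fin top runs from (411.6,207) to (415.8,234).

```bash
python3 - <<'E'
from h import *
d=pickle.load(open("d0.pkl","rb"))
a=cv2.imread("pics/side0.png")[165:185,315:365];b=cv2.imread("pics/top0.png")[150:220,265:305]
cv2.imwrite("pics/z2.png",np.hstack([cv2.copyMakeBorder(cv2.resize(a,(450,180),interpolation=cv2.INTER_CUBIC),0,400,0,0,0),cv2.resize(b,(331,580),interpolation=cv2.INTER_CUBIC)]))
o=d["top"];t=lambda x,y:(385+(x-400)/6.667,190+y/6.667)
w=back(o,[t(568,213),t(677,199)],.096)*1000;print("wings",w.round(1).tolist(),w.mean(0),np.degrees(np.arctan2(*(w[1]-w[0])[[0,1]])))
f=back(o,[t(577,117),t(604,294)],.045)*1000;print("fin",f.round(1).tolist(),f.mean(0),np.degrees(np.arctan2(*(f[0]-f[1])[[1,0]])))
st=back(o,[t(482,108),t(617,93),t(652,310),t(515,325)],.012)*1000;print("stand",st.round(),st.mean(0))
s=d["side"];v=lambda x,y:(260+x/5,250+y/5)
for y0 in (-122,-144,-166):  # intersect wing pixels w/ plane via z list
    pass
print("near wing z60/96",back(s,[v(194,230)],.060)*1000,back(s,[v(194,148)],.096)*1000,"far wing top",back(s,[v(182,66)],.096)*1000)
sf=back(s,[v(100,230),v(300,216)],.045)*1000;print("fin side",sf)
print("cams",[-(q["camera_from_world"][:3,:3].T@q["camera_from_world"][:3,3]).round(3) for q in (o,s)])
E
```

```text
wings [[488.1, -124.6, 96.0], [494.1, -164.8, 96.0]] [ 491.11548834 -144.69042317   96.        ] 171.53599344867354
fin [[528.3, -139.6, 45.0], [460.3, -150.1, 45.0]] [ 494.29156031 -144.84234607   45.        ] 8.742323477435603
stand [[ 534. -109.   12.]
 [ 541. -163.   12.]
 [ 455. -177.   12.]
 [ 448. -123.   12.]] [ 494.79556022 -143.06629254   12.        ]
near wing z60/96 [[ 496.380387 -165.946848   60.      ]] [[ 496.73536632 -165.18084046   96.        ]] far wing top [[ 490.18552109 -126.15978166   96.        ]]
fin side [[ 463.60296177 -152.54267962   45.        ]
 [ 530.83383968 -143.21192834   45.        ]]
cams [array([0.425, 0.119, 1.17 ]), array([ 0.538, -0.713,  0.618])]
```

View pics/z2.png

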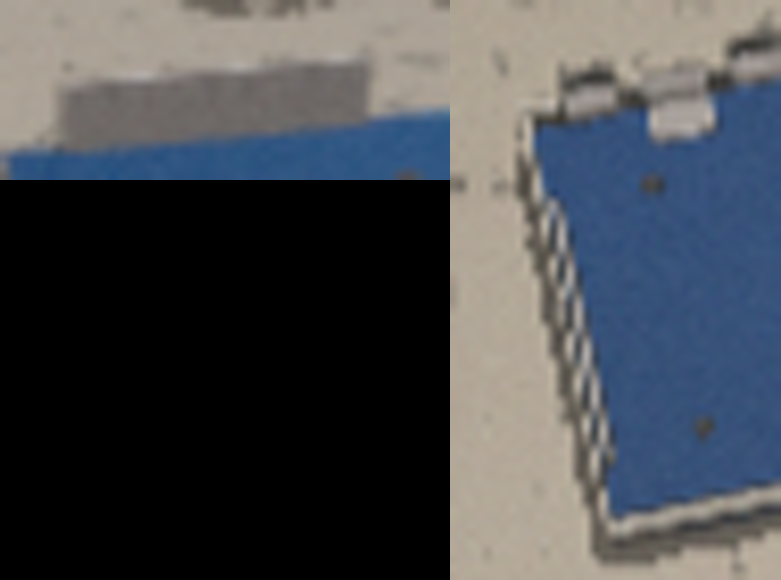

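>>> {"api": "servo_tool", "payload": {"rows": [{"grip": -1,"delta_pos": [0,0,0],"delta_rot": [0,0,0]}], "squeeze": 25}}

```text
clock: 1.1
ee_pos: [0.2415, 0.5764, 0.25]
tcp_rot: [-3.142, 0.0, -0.397]
wrist_force: [0.1, 0.2, 1.1]
gripper_width: 0.0851
gripper_force: 0.0
```

The top zoom shows the edge's bright top line from px (277.1,174.1) to (284.3,205.3). In the side zoom its top runs from px (321.9,174.8) to (356.1,171.1).

```bash
cat >> h.py <<'E'
from scipy.spatial.transform import Rotation as Ro
def D(tgt,yaw,cur=None,rpy=None):
    "delta_pos, delta_rot (units) from current pose to target pointing down"
    if cur is None:
        from rig import arm
        s=arm.read_state();cur,rpy=s["ee_pos"],s["tcp_rot"]
    A=Ro.from_euler("xyz",rpy);B=Ro.from_euler("xyz",[np.pi,0,yaw])
    print("dpos",(A.inv().apply(np.array(tgt)-cur)/.4).round(4).tolist(),"drot",((A.inv()*B).as_rotvec()/np.radians(45)).round(4).tolist())
E
python3 - <<'E'
from h import *
d=pickle.load(open("d0.pkl","rb"))
e=back(d["top"],[(277.1,174.1),(284.3,205.3)],.0865)*1000;print("edge top",e.round(1).tolist(),e.mean(0).round(1))
f=back(d["side"],[(321.9,174.8),(356.1,171.1)],.0865)*1000;print("edge side",f.round(1).tolist(),f.mean(0).round(1))
P0=[.2415,.5764,.25];r0=[np.pi,0,-.397]
D([.3665,.2154,.22],.15,P0,r0)
D([.4925,-.1455,.15],.15,[.3665,.2154,.22],[np.pi,0,.15])
E
```

```text
edge top [[600.4, 204.5, 86.5], [523.2, 184.6, 86.5]] [561.8 194.6  86.5]
edge side [[525.6, 180.2, 86.5], [602.3, 200.5, 86.5]] [564.  190.4  86.5]
dpos [0.6372, 0.7115, 0.075] drot [0.0, 0.0, -0.6965]
dpos [0.1766, 0.9392, 0.175] drot [0.0, 0.0, 0.0]
```

>>> {"api": "servo_tool", "payload": {"rows": [{"grip": -1,"delta_pos": [0.637,0.7115,0.075],"delta_rot": [0,0,-0.6965]},{"grip": -1,"delta_pos": [0.637,0.7115,0.075],"delta_rot": [0,0,-0.6965]},{"grip": -1,"delta_pos": [0.637,0.7115,0.075],"delta_rot": [0,0,-0.6965]},{"grip": -1,"delta_pos": [0.637,0.7115,0.075],"delta_rot": [0,0,-0.6965]},{"grip": -1,"delta_pos": [0.637,0.7115,0.075],"delta_rot": [0,0,-0.6965]},{"grip": -1,"delta_pos": [0.637,0.7115,0.075],"delta_rot": [0,0,-0.6965]},{"grip": -1,"delta_pos": [0.637,0.7115,0.075],"delta_rot": [0,0,-0.6965]},{"grip": -1,"delta_pos": [0.637,0.7115,0.075],"delta_rot": [0,0,-0.6965]}]}}

```text
clock: 1.9
ee_pos: [0.3665, 0.2127, 0.2201]
tcp_rot: [-3.142, -0.0, 0.149]
wrist_force: [0.2, -0.1, -0.4]
gripper_width: 0.0849
gripper_force: 0.0
```

```bash
python3 -c "
from h import *
D([.4925,-.1455,.15],.15)"
```

```text
dpos [0.1785, 0.9323, 0.1751] drot [-0.0001, -0.0, -0.0012]
```

>>> {"api": "servo_tool", "payload": {"rows": [{"grip": -1,"delta_pos": [0.177,0.939,0.175],"delta_rot": [0,0,0]},{"grip": -1,"delta_pos": [0.177,0.939,0.175],"delta_rot": [0,0,0]},{"grip": -1,"delta_pos": [0.177,0.939,0.175],"delta_rot": [0,0,0]},{"grip": -1,"delta_pos": [0.177,0.939,0.175],"delta_rot": [0,0,0]},{"grip": -1,"delta_pos": [0.177,0.939,0.175],"delta_rot": [0,0,0]},{"grip": -1,"delta_pos": [0.177,0.939,0.175],"delta_rot": [0,0,0]},{"grip": -1,"delta_pos": [0.177,0.939,0.175],"delta_rot": [0,0,0]},{"grip": -1,"delta_pos": [0.177,0.939,0.175],"delta_rot": [0,0,0]}]}}

```text
clock: 2.7
ee_pos: [0.4933, -0.1479, 0.1496]
tcp_rot: [3.141, -0.0, 0.149]
wrist_force: [0.0, 1.6, -0.3]
gripper_width: 0.0854
gripper_force: 0.0
```

>>> {"api": "servo_tool", "payload": {"rows": [{"grip": -1,"delta_pos": [0,0,0],"delta_rot": [0,0,0]},{"grip": -1,"delta_pos": [0,0,0],"delta_rot": [0,0,0]}]}}

```text
clock: 2.9
ee_pos: [0.4925, -0.1461, 0.1496]
tcp_rot: [-3.141, 0.001, 0.148]
wrist_force: [0.5, 1.0, 0.3]
gripper_width: 0.0852
gripper_force: 0.0
```

>>> {"api": "servo_tool", "payload": {"rows": [{"grip": -1,"delta_pos": [0,0,0.07],"delta_rot": [0,0,0]},{"grip": -1,"delta_pos": [0,0,0.14],"delta_rot": [0,0,0]},{"grip": -1,"delta_pos": [0,0,0.17],"delta_rot": [0,0,0]},{"grip": -1,"delta_pos": [0,0,0.17],"delta_rot": [0,0,0]}]}}

```text
clock: 3.3
ee_pos: [0.4917, -0.1444, 0.081]
tcp_rot: [-3.141, 0.003, 0.152]
wrist_force: [-0.2, 0.4, 0.7]
gripper_width: 0.0855
gripper_force: 0.0
```

```bash
python3 - <<'E'
from rig import eyes
import cv2,numpy as np
a=eyes.snapshot("side")["img"][210:330,240:360,::-1]; b=eyes.snapshot("top")["img"][160:280,350:470,::-1]
cv2.imwrite("pics/g1.png",cv2.resize(np.hstack([a,b]),(800,400),interpolation=cv2.INTER_CUBIC))
E
```

```text
(no output)
```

View pics/g1.png

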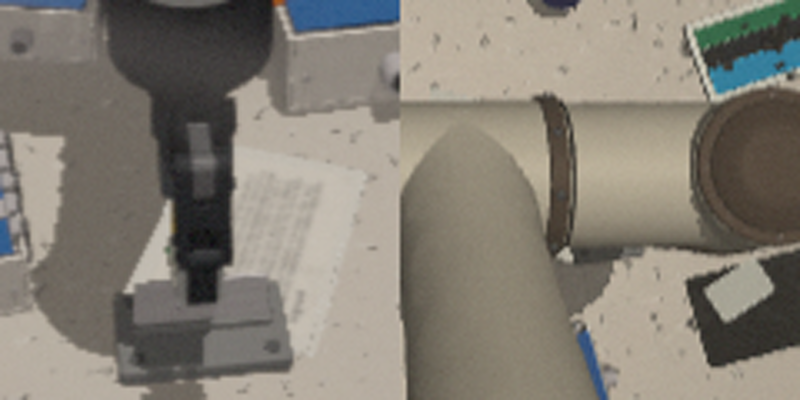

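The open finger covers the clip at px (301,285), in line with it in x, and nothing else is touched. I'll close now.

>>> {"api": "servo_tool", "payload": {"rows": [{"grip": -0.1,"delta_pos": [0,0,0],"delta_rot": [0,0,0]},{"grip": 0.0,"delta_pos": [0,0,0],"delta_rot": [0,0,0]},{"grip": 0.1,"delta_pos": [0,0,0],"delta_rot": [0,0,0]},{"grip": 0.2,"delta_pos": [0,0,0],"delta_rot": [0,0,0]},{"grip": 0.3,"delta_pos": [0,0,0],"delta_rot": [0,0,0]},{"grip": 0.4,"delta_pos": [0,0,0],"delta_rot": [0,0,0]},{"grip": 0.4,"delta_pos": [0,0,0],"delta_rot": [0,0,0]},{"grip": 0.4,"delta_pos": [0,0,0],"delta_rot": [0,0,0]}], "squeeze": 25}}

```text
clock: 4.2
ee_pos: [0.4927, -0.1453, 0.0819]
tcp_rot: [-3.142, 0.0, 0.15]
wrist_force: [-0.3, -0.0, -0.2]
gripper_width: 0.0342
gripper_force: 26.7
```

>>> {"api": "servo_tool", "payload": {"rows": [{"grip": 0.4,"delta_pos": [0,0,-0.04],"delta_rot": [0,0,0]},{"grip": 0.4,"delta_pos": [0,0,-0.08],"delta_rot": [0,0,0]},{"grip": 0.4,"delta_pos": [0,0,-0.14],"delta_rot": [0,0,0]},{"grip": 0.4,"delta_pos": [0,0,-0.22],"delta_rot": [0,0,0]},{"grip": 0.4,"delta_pos": [0,0,-0.3],"delta_rot": [0,0,0]},{"grip": 0.4,"delta_pos": [0,0,-0.3],"delta_rot": [0,0,0]}]}}

```text
clock: 4.8
ee_pos: [0.4955, -0.1456, 0.2068]
tcp_rot: [3.139, -0.01, 0.151]
wrist_force: [0.6, 0.2, 1.0]
gripper_width: 0.0343
gripper_force: 26.7
```

```bash
python3 - <<'E'
from rig import eyes,arm
import cv2,numpy as np,pickle
s=arm.read_state();print(s["ee_pos"],s["tcp_rot"],s["gripper_width"])
o=eyes.snapshot("side");a=o["img"][130:330,220:380,::-1]; pickle.dump(o,open("s1.pkl","wb"))
cv2.imwrite("pics/g2.png",cv2.resize(a,(480,600),interpolation=cv2.INTER_CUBIC))
E
```

```text
[ 0.4954935  -0.14564812  0.20679271] [ 3.1388523  -0.0098189   0.15122008] 0.034322423898384254
```

View pics/g2.png

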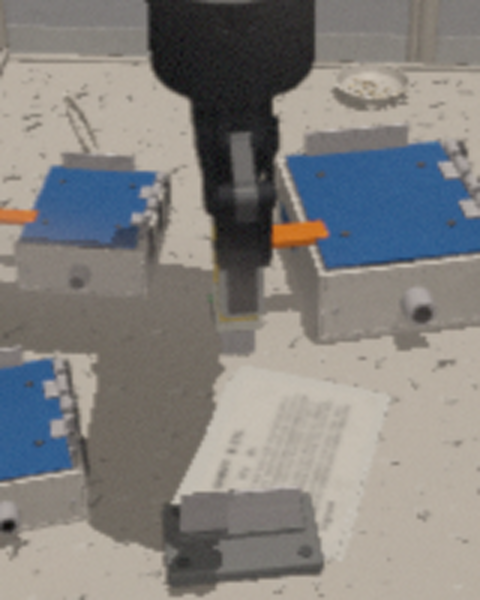

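The clip is held upright and off the fin, with its jaw tips at px (299,247.7). The stand is left bare.

```bash
python3 - <<'E'
from h import *
o=pickle.load(open("s1.pkl","rb"))
print(proj(o,[[.4955,-.1456,.1548],[.4935,-.1456,.1500]]))
D([.5625,.1937,.2],.236,[.4925,-.1455,.202],[np.pi,0,.15])
E
```

```text
[[298.40178537 243.26504259]
 [297.16564279 245.60688077]]
dpos [0.2998, -0.8123, 0.005] drot [0.0, 0.0, -0.1095]
```

>>> {"api": "servo_tool", "payload": {"rows": [{"grip": 0.4,"delta_pos": [0.06,-0.12,0.005],"delta_rot": [0,0,-0.03]},{"grip": 0.4,"delta_pos": [0.12,-0.24,0.005],"delta_rot": [0,0,-0.06]},{"grip": 0.4,"delta_pos": [0.18,-0.36,0.005],"delta_rot": [0,0,-0.11]},{"grip": 0.4,"delta_pos": [0.24,-0.48,0.005],"delta_rot": [0,0,-0.11]},{"grip": 0.4,"delta_pos": [0.3,-0.6,0.005],"delta_rot": [0,0,-0.11]},{"grip": 0.4,"delta_pos": [0.3,-0.7,0.005],"delta_rot": [0,0,-0.11]},{"grip": 0.4,"delta_pos": [0.3,-0.78,0.005],"delta_rot": [0,0,-0.11]},{"grip": 0.4,"delta_pos": [0.3,-0.813,0.005],"delta_rot": [0,0,-0.11]}]}}

```text
clock: 5.65
ee_pos: [0.5617, 0.1973, 0.198]
tcp_rot: [3.141, 0.003, 0.24]
wrist_force: [0.1, 0.5, -0.3]
gripper_width: 0.0341
gripper_force: 26.7
```

>>> {"api": "servo_tool", "payload": {"rows": [{"grip": 0.4,"delta_pos": [0,0,0.04],"delta_rot": [0,0,0]},{"grip": 0.4,"delta_pos": [0,0,0.08],"delta_rot": [0,0,0]},{"grip": 0.4,"delta_pos": [0,0,0.08],"delta_rot": [0,0,0]},{"grip": 0.4,"delta_pos": [0,0,0.08],"delta_rot": [0,0,0]}]}}

```text
clock: 6.05
ee_pos: [0.5625, 0.1935, 0.1674]
tcp_rot: [3.141, 0.002, 0.236]
wrist_force: [0.7, 0.2, 1.0]
gripper_width: 0.0347
gripper_force: 26.7
```

```bash
python3 - <<'E'
from h import *
from rig import eyes,arm
s=arm.read_state();print(s["ee_pos"],s["tcp_rot"],s["gripper_width"])
o=eyes.snapshot("side");a=o["img"][120:210,290:410,::-1]; b=eyes.snapshot("top")["img"][140:230,250:370,::-1]
cv2.imwrite("pics/g3.png",cv2.resize(np.vstack([a,b]),(400,600),interpolation=cv2.INTER_CUBIC))
cv2.imwrite("pics/g3.png",np.hstack([cv2.resize(a,(400,300),interpolation=cv2.INTER_CUBIC),cv2.resize(b,(400,300),interpolation=cv2.INTER_CUBIC)]))
p=np.array(s["ee_pos"])-[0,0,.052];print("pred tip px",proj(o,p))
E
```

```text
[0.56252838 0.19346796 0.1673962 ] [3.14067875e+00 1.66541092e-03 2.36157180e-01] 0.034706007070630984
pred tip px [[338.96743096 160.92287724]]
```

View pics/g3.png

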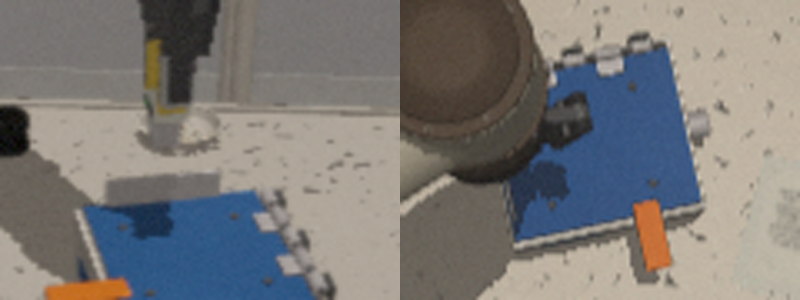

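Side view: the near jaw tip is at about px (339,165) above the edge top at row 172.5. I'll check the lateral offset numerically before lowering.

```bash
python3 - <<'E'
from h import *
from rig import eyes,arm
o=eyes.snapshot("side");d=pickle.load(open("d0.pkl","rb"))
p=np.array(arm.read_state()["ee_pos"]);R=np.array([[.9723,-.2338],[.2338,.9723]])
g=lambda im,c:im[150:184,c-2:c+3].mean((1,2)).round().astype(int).tolist()
print("now",g(o["img"],339));print("d0 ",g(d["side"]["img"],339))
print("cols row160",o["img"][158:163,325:352].mean((0,2)).round().tolist())
for dy in (-.0085,-.007,.0,.0055): 
    q=p.copy();q[:2]+=R@[0,dy];q[2]-=.052;print("jaw",dy,proj(o,q).round(1))
for e in ([.5618,.1946,.0865],[.564,.1904,.0865]):
    for dy in (-.0015,.0015): q=np.array(e);q[:2]+=R@[0,dy];print("edge",proj(o,q).round(1), end=" ")
E
```

```text
now [86, 98, 95, 103, 117, 119, 109, 105, 105, 105, 103, 104, 104, 106, 100, 102, 124, 161, 164, 164, 163, 161, 124, 103, 102, 100, 100, 102, 103, 99, 80, 62, 57, 63]
d0  [125, 147, 146, 149, 159, 172, 161, 147, 154, 156, 149, 148, 119, 100, 96, 99, 120, 157, 160, 160, 159, 162, 156, 113, 106, 105, 105, 106, 106, 104, 95, 87, 86, 86]
cols row160 [165.0, 166.0, 165.0, 164.0, 163.0, 154.0, 129.0, 121.0, 123.0, 111.0, 109.0, 106.0, 104.0, 103.0, 103.0, 106.0, 106.0, 104.0, 107.0, 125.0, 153.0, 163.0, 164.0, 155.0, 153.0, 152.0, 156.0]
jaw -0.0085 [[340.2 162.1]]
jaw -0.007 [[340.1 161.8]]
jaw 0.0 [[339.3 160.2]]
jaw 0.0055 [[338.7 159.1]]
edge [[338.3 172.3]] edge [[338.  171.6]] edge [[339.3 173.3]] edge [[339.  172.6]]
```

>>> {"api": "servo_tool", "payload": {"rows": [{"grip": 0.4,"delta_pos": [0,-0.002,0.04],"delta_rot": [0,0,0]},{"grip": 0.4,"delta_pos": [0,-0.002,0.065],"delta_rot": [0,0,0]},{"grip": 0.4,"delta_pos": [0,-0.002,0.075],"delta_rot": [0,0,0]},{"grip": 0.4,"delta_pos": [0,-0.002,0.085],"delta_rot": [0,0,0]},{"grip": 0.4,"delta_pos": [0,-0.002,0.085],"delta_rot": [0,0,0]}]}}

```text
clock: 6.7
ee_pos: [0.5625, 0.1948, 0.1338]
tcp_rot: [3.141, 0.001, 0.237]
wrist_force: [0.5, -0.6, 0.3]
gripper_width: 0.0341
gripper_force: 26.7
```

No contact. I'll go on down to z = 0.1235.

>>> {"api": "servo_tool", "payload": {"rows": [{"grip": 0.4,"delta_pos": [0,0,0.01],"delta_rot": [0,0,0]},{"grip": 0.4,"delta_pos": [0,0,0.02],"delta_rot": [0,0,0]},{"grip": 0.4,"delta_pos": [0,0,0.027],"delta_rot": [0,0,0]},{"grip": 0.4,"delta_pos": [0,0,0.027],"delta_rot": [0,0,0]},{"grip": 0.4,"delta_pos": [0,0,0.027],"delta_rot": [0,0,0]}]}}

```text
clock: 7.2
ee_pos: [0.5626, 0.195, 0.1232]
tcp_rot: [3.142, 0.0, 0.237]
wrist_force: [0.1, -0.2, -0.9]
gripper_width: 0.0342
gripper_force: 26.7
```

```bash
python3 - <<'E'
from h import *
from rig import eyes
o=eyes.snapshot("side")
cv2.imwrite("pics/g4.png",cv2.resize(o["img"][130:205,300:400,::-1],(800,600),interpolation=cv2.INTER_CUBIC))
E
```

```text
(no output)
```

View pics/g4.png

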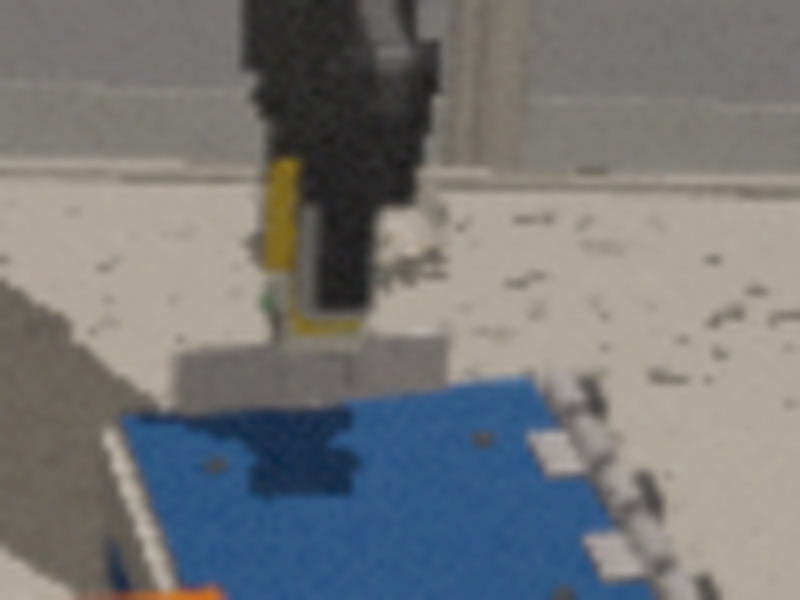

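The near jaw is visible in front of the sheet at px (340,178). A small sideways nudge will confirm that the far jaw is behind it.

>>> {"api": "servo_tool", "payload": {"rows": [{"grip": 0.4,"delta_pos": [0,0.004,0],"delta_rot": [0,0,0]},{"grip": 0.4,"delta_pos": [0,0.008,0],"delta_rot": [0,0,0]},{"grip": 0.4,"delta_pos": [0,0.01,0],"delta_rot": [0,0,0]}]}}

```text
clock: 7.55
ee_pos: [0.5635, 0.1909, 0.1233]
tcp_rot: [-3.142, -0.0, 0.236]
wrist_force: [-0.5, -0.2, -0.5]
gripper_width: 0.0341
gripper_force: 26.7
```

>>> {"api": "servo_tool", "payload": {"rows": [{"grip": 0.4,"delta_pos": [0,0.002,0],"delta_rot": [0,0,0]},{"grip": 0.4,"delta_pos": [0,0.004,0],"delta_rot": [0,0,0]},{"grip": 0.4,"delta_pos": [0,0.004,0],"delta_rot": [0,0,0]}]}}

```text
clock: 7.85
ee_pos: [0.5638, 0.1899, 0.1233]
tcp_rot: [-3.141, -0.0, 0.236]
wrist_force: [-1.3, 2.1, -0.3]
gripper_width: 0.0342
gripper_force: 26.5
```

Contact with the far jaw, so the sheet is between the jaws. I'll back off 4 mm to centre and release.

>>> {"api": "servo_tool", "payload": {"rows": [{"grip": 0.4,"delta_pos": [0,-0.006,0],"delta_rot": [0,0,0]},{"grip": 0.4,"delta_pos": [0,-0.011,0],"delta_rot": [0,0,0]},{"grip": 0.4,"delta_pos": [0,-0.011,0],"delta_rot": [0,0,0]},{"grip": 0.1,"delta_pos": [0,-0.011,0],"delta_rot": [0,0,0]},{"grip": 0.0,"delta_pos": [0,-0.011,0],"delta_rot": [0,0,0]},{"grip": -0.1,"delta_pos": [0,-0.011,0],"delta_rot": [0,0,0]},{"grip": -0.3,"delta_pos": [0,-0.011,0],"delta_rot": [0,0,0]},{"grip": -0.6,"delta_pos": [0,-0.011,0],"delta_rot": [0,0,0]}]}}

```text
clock: 8.65
ee_pos: [0.5629, 0.1938, 0.1233]
tcp_rot: [3.142, -0.0, 0.237]
wrist_force: [-0.3, 0.8, 0.8]
gripper_width: 0.068
gripper_force: 0.0
```

>>> {"api": "servo_tool", "payload": {"rows": [{"grip": -0.8,"delta_pos": [0,0,0],"delta_rot": [0,0,0]},{"grip": -0.8,"delta_pos": [0,0,0],"delta_rot": [0,0,0]},{"grip": -0.8,"delta_pos": [0,0,-0.06],"delta_rot": [0,0,0]},{"grip": -0.8,"delta_pos": [0,0,-0.14],"delta_rot": [0,0,0]},{"grip": -0.8,"delta_pos": [0,0,-0.22],"delta_rot": [0,0,0]},{"grip": -0.8,"delta_pos": [0,0,-0.25],"delta_rot": [0,0,0]},{"grip": -0.8,"delta_pos": [0,0,-0.25],"delta_rot": [0,0,0]}]}}

```text
clock: 9.35
ee_pos: [0.5636, 0.1943, 0.2253]
tcp_rot: [-3.14, -0.004, 0.237]
wrist_force: [-0.9, 1.0, -0.8]
gripper_width: 0.077
gripper_force: 0.0
```

```bash
python3 - <<'E'
from h import *
from rig import eyes,arm
s=arm.read_state();print(s["ee_pos"],s["tcp_rot"],s["gripper_width"],s["wrist_force"])
o=eyes.snapshot("side")
cv2.imwrite("pics/g5.png",cv2.resize(o["img"][130:220,290:410,::-1],(800,600),interpolation=cv2.INTER_CUBIC))
tab=back(o,blob(o,*OR,(316,208)),.0685);print("tab",rect(tab))
c,sn=np.cos(.236),np.sin(.236);ex=np.array([c,sn]);ey=np.array([-sn,c]);O=np.array([.6477,.145])
t=O-.153*ex-.030*ey;print("tab target",t)
E
```

```text
[0.56357971 0.1942863  0.22527287] [-3.1401197  -0.00432309  0.23674725] 0.07695733218564284 [-0.8766509   1.00078148 -0.80502029]
tab (array([516.1,  77.1]), array([50. , 27.1]), 13.6, [[489.0, 84.0], [495.0, 58.0], [544.0, 70.0], [537.0, 96.0]])
tab target [0.50595547 0.08005782]
```

View pics/g5.png

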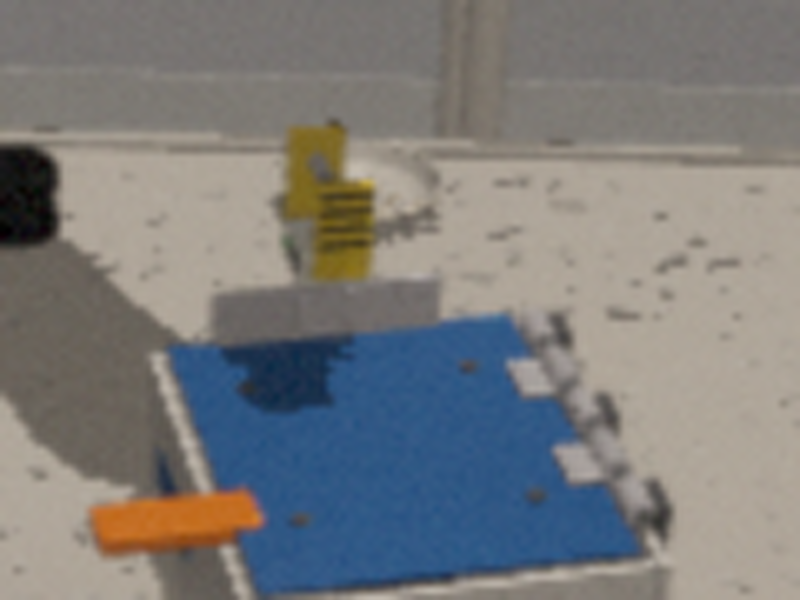

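The clip stands upright on the edge (wings at px about 337,153 and 341,164) and is released. Now I'll move to the tab.

>>> {"api": "servo_tool", "payload": {"rows": [{"grip": -0.8,"delta_pos": [-0.07,0.08,0],"delta_rot": [0,0,0]},{"grip": -0.8,"delta_pos": [-0.14,0.165,0],"delta_rot": [0,0,0]},{"grip": -0.8,"delta_pos": [-0.2055,0.245,0],"delta_rot": [0,0,0]},{"grip": -0.8,"delta_pos": [-0.2055,0.245,0.08],"delta_rot": [0,0,0]},{"grip": -0.8,"delta_pos": [-0.2055,0.245,0.18],"delta_rot": [0,0,0]},{"grip": -0.8,"delta_pos": [-0.2055,0.245,0.24],"delta_rot": [0,0,0]},{"grip": -0.8,"delta_pos": [-0.2055,0.245,0.26],"delta_rot": [0,0,0]},{"grip": -0.8,"delta_pos": [-0.2055,0.245,0.26],"delta_rot": [0,0,0]}]}}

```text
clock: 10.2
ee_pos: [0.5047, 0.0787, 0.1172]
tcp_rot: [3.14, 0.005, 0.237]
wrist_force: [-0.6, -0.2, 1.3]
gripper_width: 0.0771
gripper_force: 0.0
```

```bash
python3 -c "
from h import *
D([.506,.080,.0645],.236)
from rig import arm; print(arm.read_state()['ee_pos'],arm.read_state()['wrist_force'])"
```

```text
dpos [0.0046, -0.0025, 0.1317] drot [0.0014, 0.0063, 0.0007]
[0.50469871 0.07870411 0.11718967] [-0.63521694 -0.18972689  1.28812516]
```

>>> {"api": "servo_tool", "payload": {"rows": [{"grip": -0.8,"delta_pos": [0,0,0.06],"delta_rot": [0,0,0]},{"grip": -0.8,"delta_pos": [0,0,0.11],"delta_rot": [0,0,0]},{"grip": -0.8,"delta_pos": [0,0,0.135],"delta_rot": [0,0,0]},{"grip": -0.8,"delta_pos": [0,0,0.135],"delta_rot": [0,0,0]}]}}

```text
clock: 10.6
ee_pos: [0.5057, 0.0792, 0.0648]
tcp_rot: [3.141, 0.001, 0.237]
wrist_force: [-0.6, 0.1, -0.1]
gripper_width: 0.0767
gripper_force: 0.0
```

>>> {"api": "servo_tool", "payload": {"rows": [{"grip": 0.0,"delta_pos": [0,0,0],"delta_rot": [0,0,0]},{"grip": 0.25,"delta_pos": [0,0,0],"delta_rot": [0,0,0]},{"grip": 0.35,"delta_pos": [0,0,0],"delta_rot": [0,0,0]},{"grip": 0.45,"delta_pos": [0,0,0],"delta_rot": [0,0,0]},{"grip": 0.55,"delta_pos": [0,0,0],"delta_rot": [0,0,0]},{"grip": 0.65,"delta_pos": [0,0,0],"delta_rot": [0,0,0]}], "squeeze": 25}}

```text
clock: 11.2
ee_pos: [0.5061, 0.0795, 0.0658]
tcp_rot: [-3.141, -0.001, 0.237]
wrist_force: [-1.8, 0.9, 4.0]
gripper_width: 0.019
gripper_force: 26.3
```

Tab gripped (19 mm). Next I'll work out the arc.

```bash
cat > arc.py <<'E'
import numpy as np,sys
a,b,n,r,h=map(float,sys.argv[1:6])
f=lambda t:np.array([-r*np.cos(t)-h*np.sin(t),-(r*np.sin(t)-h*np.cos(t))])
t=np.radians(np.linspace(a,b,int(n)+1))
print([((f(q)-f(t[0]))/.4).round(4).tolist() for q in t[1:]])
E
for s in "0 30" "30 60" "60 84"; do python3 arc.py $s 8 .153 .0055; done
```

```text
[[-0.0001, -0.025], [0.0015, -0.05], [0.0047, -0.0749], [0.0095, -0.0995], [0.0159, -0.1237], [0.0239, -0.1474], [0.0334, -0.1706], [0.0444, -0.1931]]
[[0.0125, -0.0217], [0.0263, -0.0426], [0.0415, -0.0625], [0.0579, -0.0814], [0.0756, -0.0992], [0.0944, -0.1157], [0.1142, -0.1311], [0.135, -0.145]]
[[0.0173, -0.0102], [0.035, -0.0195], [0.0532, -0.0278], [0.0719, -0.0352], [0.0909, -0.0415], [0.1102, -0.0469], [0.1297, -0.0513], [0.1495, -0.0546]]
```

>>> {"api": "servo_tool", "payload": {"rows": [{"grip": 0.65,"delta_pos": [0,0,-0.025],"delta_rot": [0,0,0]},{"grip": 0.65,"delta_pos": [0.0015,0,-0.05],"delta_rot": [0,0,0]},{"grip": 0.65,"delta_pos": [0.0047,0,-0.075],"delta_rot": [0,0,0]},{"grip": 0.65,"delta_pos": [0.0095,0,-0.0995],"delta_rot": [0,0,0]},{"grip": 0.65,"delta_pos": [0.016,0,-0.1237],"delta_rot": [0,0,0]},{"grip": 0.65,"delta_pos": [0.024,0,-0.1474],"delta_rot": [0,0,0]},{"grip": 0.65,"delta_pos": [0.0334,0,-0.1706],"delta_rot": [0,0,0]},{"grip": 0.65,"delta_pos": [0.0444,0,-0.193],"delta_rot": [0,0,0]}]}}

```text
clock: 12.0
ee_pos: [0.5231, 0.0835, 0.143]
tcp_rot: [-3.141, 0.001, 0.236]
wrist_force: [0.7, 3.4, -3.9]
gripper_width: 0.0197
gripper_force: 26.0
```

>>> {"api": "servo_tool", "payload": {"rows": [{"grip": 0.65,"delta_pos": [0.0125,0,-0.0217],"delta_rot": [0,0,0]},{"grip": 0.65,"delta_pos": [0.0263,0,-0.0426],"delta_rot": [0,0,0]},{"grip": 0.65,"delta_pos": [0.0415,0,-0.0625],"delta_rot": [0,0,0]},{"grip": 0.65,"delta_pos": [0.058,0,-0.0814],"delta_rot": [0,0,0]},{"grip": 0.65,"delta_pos": [0.0756,0,-0.0992],"delta_rot": [0,0,0]},{"grip": 0.65,"delta_pos": [0.0944,0,-0.1157],"delta_rot": [0,0,0]},{"grip": 0.65,"delta_pos": [0.1142,0,-0.131],"delta_rot": [0,0,0]},{"grip": 0.65,"delta_pos": [0.135,0,-0.145],"delta_rot": [0,0,0]}]}}

```text
clock: 12.8
ee_pos: [0.576, 0.0961, 0.2007]
tcp_rot: [3.141, 0.001, 0.237]
wrist_force: [-1.1, 3.0, -3.8]
gripper_width: 0.0193
gripper_force: 28.0
```

>>> {"api": "servo_tool", "payload": {"rows": [{"grip": 0.65,"delta_pos": [0.0173,0,-0.0102],"delta_rot": [0,0,0]},{"grip": 0.65,"delta_pos": [0.035,0,-0.0195],"delta_rot": [0,0,0]},{"grip": 0.65,"delta_pos": [0.0532,0,-0.0278],"delta_rot": [0,0,0]},{"grip": 0.65,"delta_pos": [0.072,0,-0.0352],"delta_rot": [0,0,0]},{"grip": 0.65,"delta_pos": [0.091,0,-0.0415],"delta_rot": [0,0,0]},{"grip": 0.65,"delta_pos": [0.11,0,-0.047],"delta_rot": [0,0,0]},{"grip": 0.65,"delta_pos": [0.13,0,-0.0513],"delta_rot": [0,0,0]},{"grip": 0.65,"delta_pos": [0.1495,0,-0.0546],"delta_rot": [0,0,0]}]}}

```text
clock: 13.6
ee_pos: [0.6344, 0.1099, 0.2225]
tcp_rot: [3.141, 0.0, 0.237]
wrist_force: [-2.7, -0.4, -2.9]
gripper_width: 0.0197
gripper_force: 30.0
```

>>> {"api": "servo_tool", "payload": {"rows": [{"grip": 0.65,"delta_pos": [0,0,0],"delta_rot": [0,0,0]},{"grip": 0.65,"delta_pos": [0,0,0],"delta_rot": [0,0,0]}]}}

```text
clock: 13.8
ee_pos: [0.6346, 0.11, 0.2224]
tcp_rot: [3.141, -0.002, 0.237]
wrist_force: [0.5, -0.4, -3.0]
gripper_width: 0.0194
gripper_force: 30.0
```

```bash
python3 - <<'E'
from h import *
from rig import eyes,arm
s=arm.read_state();p=s["ee_pos"];print(p,s["wrist_force"],s["gripper_width"])
c,sn=np.cos(.236),np.sin(.236);x=c*(p[0]-.6477)+sn*(p[1]-.145);z=p[2]-.07
print("box x,z",x,z,"theta",np.degrees(np.pi-np.arctan2(z,x)+np.arctan2(.0055,.153)),"r",np.hypot(x,z))
o=eyes.snapshot("side");t=eyes.snapshot("top");pickle.dump((o,t),open("up.pkl","wb"))
a=cv2.resize(o["img"][80:220,280:420,::-1],(400,400),interpolation=cv2.INTER_CUBIC);b=cv2.resize(t["img"][110:250,240:380,::-1],(400,400),interpolation=cv2.INTER_CUBIC)
cv2.imwrite("pics/u1.png",np.hstack([a,b]))
E
```

```text
[0.63457041 0.10999119 0.22239177] [ 0.48261935 -0.41377167 -3.02521796] 0.01942036350189385
box x,z -0.020951247361651163 0.15239176541574725 theta 84.23065611970846 r 0.15382524153251714
```

View pics/u1.png

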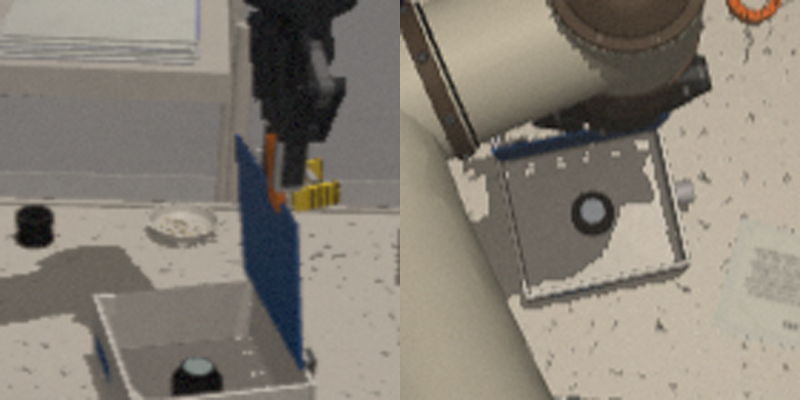

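The flap stands near upright with the clip on it. The near plate edge runs from px (385.7,208) up to about (384,155). I'll swing the last 6° and then check the angle numerically.

```bash
python3 arc.py 84 90 6 .153 .0055; cat > ang.py <<'E'
from h import *
from scipy.optimize import minimize_scalar
def fit(o,near,O=(.6477,.145),yaw=.236):
    m=np.zeros(o["img"].shape[:2],np.uint8);B=blob(o,*BLUE,near)
    cv2.drawContours(m,[B.reshape(-1,1,2)],-1,1,-1);return m
def edge(m,rows):
    c=np.array([np.where(m[r])[0].max() for r in rows]);return c
def model(o,th,rows,x=-.005,O=(.6477,.145),yaw=.236,ys=-.071,n=-.0075):
    r=np.linspace(.01,.124,60);X=-r*np.cos(th)+n*np.sin(th);Z=.07+r*np.sin(th)+n*np.cos(th)
    c,s=np.cos(yaw),np.sin(yaw);P=np.c_[O[0]+c*X-s*ys,O[1]+s*X+c*ys,Z]
    q=proj(o,P);i=np.argsort(q[:,1]);return np.interp(rows,q[i,1],q[i,0])
def run(o):
    m=fit(o,(375,160));rows=np.arange(162,202);c=edge(m,rows);print("edge cols",c[::5])
    for ab in (0,1):  # 0: slope only, 1: absolute columns
        th=np.radians(np.arange(70,110,.5));e=[]
        for t in th:
            d=c+.5*ab-model(o,t,rows);d=d if ab else d-np.median(d);e.append(np.abs(d).mean())
        print("slope" if not ab else "abs",np.degrees(th[np.argmin(e)]),round(min(e),2))
E
python3 -c "
from ang import *
run(pickle.load(open('up.pkl','rb'))[0])"
```

```text
[[0.0066, -0.0009], [0.0133, -0.0016], [0.0199, -0.0023], [0.0266, -0.0028], [0.0332, -0.0032], [0.0399, -0.0035]]
edge cols [382 383 383 383 383 384 384 384]
slope 82.5 0.22
abs 83.5 0.32
```

>>> {"api": "servo_tool", "payload": {"rows": [{"grip": 0.65,"delta_pos": [0.0066,0,-0.001],"delta_rot": [0,0,0]},{"grip": 0.65,"delta_pos": [0.0133,0,-0.0016],"delta_rot": [0,0,0]},{"grip": 0.65,"delta_pos": [0.02,0,-0.0023],"delta_rot": [0,0,0]},{"grip": 0.65,"delta_pos": [0.0266,0,-0.0028],"delta_rot": [0,0,0]},{"grip": 0.65,"delta_pos": [0.0332,0,-0.0032],"delta_rot": [0,0,0]},{"grip": 0.65,"delta_pos": [0.04,0,-0.0035],"delta_rot": [0,0,0]},{"grip": 0.65,"delta_pos": [0.04,0,-0.0035],"delta_rot": [0,0,0]},{"grip": 0.65,"delta_pos": [0.04,0,-0.0035],"delta_rot": [0,0,0]}]}}

```text
clock: 14.7
ee_pos: [0.6496, 0.1136, 0.2238]
tcp_rot: [3.141, -0.0, 0.236]
wrist_force: [-0.4, -4.3, -0.8]
gripper_width: 0.0193
gripper_force: 30.7
```

```bash
cat > chk.py <<'E'
from ang import *
from rig import eyes,arm
s=arm.read_state();p=s["ee_pos"];print(p,s["wrist_force"],s["gripper_width"],s["gripper_force"],np.abs(s["dq"]).max())
c,sn=np.cos(.236),np.sin(.236);x=c*(p[0]-.6477)+sn*(p[1]-.145);z=p[2]-.07
print("box x,z",x,z,"theta",np.degrees(np.pi-np.arctan2(z,x)+np.arctan2(.0055,.153)))
o=eyes.snapshot("side");eyes.snapshot("top");pickle.dump(o,open("up2.pkl","wb"));run(o)
for n in ("sensor_clip","loupe","swab_tube","parts_dish"):print(n,[(np.round(r["point"]).tolist(),round(r["p"],2)) for r in eyes.find_in(n,"side")[:2]])
E
python3 chk.py
```

```text
[0.64957178 0.11356766 0.22384   ] [-0.44782359 -4.28313942 -0.79837702] 0.019322604810755265 30.702589452266693 0.004743079782996635
box x,z -0.005529466386838329 0.153839999414582 theta 90.00027140597511
edge cols [388 388 387 387 387 386 386 385]
slope 88.5 0.24
abs 89.0 0.26
sensor_clip []
loupe [([292.0, 159.0], 0.7)]
swab_tube [([402.0, 288.0], 0.63)]
parts_dish []
```

>>> {"api": "servo_tool", "payload": {"rows": [{"grip": 0.65,"delta_pos": [0.003,0,0],"delta_rot": [0,0,0]},{"grip": 0.65,"delta_pos": [0.003,0,0],"delta_rot": [0,0,0]},{"grip": 0.65,"delta_pos": [0.003,0,0],"delta_rot": [0,0,0]},{"grip": 0.65,"delta_pos": [0.003,0,0],"delta_rot": [0,0,0]},{"grip": 0.65,"delta_pos": [0.003,0,0],"delta_rot": [0,0,0]}]}}

```text
clock: 15.5
ee_pos: [0.6504, 0.1138, 0.2239]
tcp_rot: [3.141, 0.0, 0.237]
wrist_force: [-1.1, -4.6, -0.9]
gripper_width: 0.0195
gripper_force: 30.8
```

```bash
python3 chk.py; python3 - <<'E'
from h import *
o=pickle.load(open("up2.pkl","rb"))
y=blob(o,*YE,(388,148));print("yellow",y.min(0),y.max(0))
# expected clip wings on upright flap: box X = +.0165+... , r=72mm, y=68.5
c,s=np.cos(.236),np.sin(.236)
for n in (.05,.08):
    for ys in (.0465,.0905):X=n;print(n,ys,proj(o,[.6477+c*X-s*ys,.145+s*X+c*ys,.142]).round(0))
E
```

```text
[0.65038465 0.11379694 0.22386587] [-1.13007343 -4.6085486  -0.93933728] 0.019529513603757924 30.829269289970398 0.0019848151682071028
box x,z -0.004685524183453865 0.15386586911505082 theta 90.31453337600914
edge cols [388 388 388 387 387 386 386 385]
slope 88.5 0.26
abs 89.0 0.26
sensor_clip []
loupe [([293.0, 160.0], 0.57), ([343.0, 159.0], 0.57)]
swab_tube [([400.0, 287.0], 0.76), ([376.0, 165.0], 0.36)]
parts_dish [([342.0, 158.0], 0.67), ([362.0, 203.0], 0.67)]
yellow [387 145] [401 154]
0.05 0.0465 [[396. 150.]]
0.05 0.0905 [[389. 141.]]
0.08 0.0465 [[408. 149.]]
0.08 0.0905 [[402. 140.]]
```

```bash
python3 -c "
from rig import arm
print(arm.sign_off())"
```

```text
the job is handed in; nothing more can be done
None
```

I moved the sensor clip from the stand onto the flap's steel edge and let go of it. The arm is holding the flap by its tab, at rest and upright (measured 89–90°), and I've handed the job in after about 16 s.

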